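Unclip the brick caddy and gather its bricks in the pouring corner

TASK

Take the little plywood caddy by its carrying bar and lift it off the aluminium rail that it is clipped on, against the spring catch. Then tip it until all four loose model bricks have slid into its bevelled, low-lipped pouring corner, and finish still holding it like that: in the gripper, clearly tilted, well up in the air clear of the rail and bench, with the bricks at rest in that corner. Do not touch the bricks or lose any out of the caddy, and leave the glue jar, the hammer and the little wall model where they are.

Things in the scene. Friction and masses are not known exactly. Their poses are not given: they have to be found in the camera images.
- caddy: Open plywood caddy, about 0.35 kg, 130 mm (x) by 180 mm (y), walls 40 mm high, 4 mm thick, floor 5 mm thick; origin: centre of the floor's underside, z out of the open top. Gable posts on its y ends (30 mm wide, top 105 mm above origin) carry the bar. The corner at -x, -y is the pouring corner. Starts with its floor resting on the rail, its y along the rail; only the bricks lie inside.
- caddy_grip (a point): Centre of the caddy's level wooden carrying bar, 92 mm above the caddy's origin; bar 14 mm wide (x), 22 mm tall, 180 mm long (y), free to grasp from above. Axes those of the caddy.
- caddy_spout (a point): Point on the caddy's inner floor, midway along the inside of the pouring corner's wall, (-42, -67, 5) mm from the caddy's origin; axes those of the caddy. The corner is cut off at 45 degrees, 40 mm off each side, and its wall is lower (top 28 mm above the origin).
- caddy_clip (a point): Point midway between the lower edges of the two grey clip skirts under the caddy, 26 mm below its origin. Skirts: 59 mm over their outsides (x), 100 mm long (y), straddling the rail. A straight pull up of about 10 to 17 N beyond the weight frees the catch within 12 mm; after 35 mm the skirts are clear of the rail.
- rail: Fixed aluminium rail on the bench, 40 mm wide (x), 324 mm long (y) with its black end caps, 30 mm tall (caps 52 mm wide, 34 mm tall). Origin: centre of its underside. At its middle a sprung steel nose stands 3.5 mm out of either side, over beads inside the caddy's skirts; they give way when the caddy is pulled up.
- brick1: Loose off-white model brick of fired clay, 22 x 15 x 12 mm, 10 g, origin at the centre of its underside, lying flat in the caddy away from the pouring corner. Smooth (friction 0.2 to 0.3): starts to slide at 11 to 17 degrees of tilt, but to slide on along a wall into the corner it may need 35 to 40 degrees when the caddy is tipped diagonally.
- brick2: As brick1.
- brick3: As brick1.
- brick4: As brick1.
- glue: Bystander: white jar with cap and paper label, 56 mm across, 85 mm tall, standing loose; origin at the centre of its underside.
- hammer: Bystander: small hammer, 220 mm long, lying loose, its handle to its -x; origin under its middle.
- wall_model: Bystander, fixed: half-built wall of small bricks on a white base board 90 x 220 x 8 mm; the wall is up to 57 mm tall. Origin at the centre of the underside.
Mind the look-alikes: they are no part of the job. There is more than one size of the caddy; the job needs the middle-sized.

How it is judged (in metres and radians):
On the way:
1. the caddy is off the rail: its floor more than 40 mm above the rail top, touching the rail no more (z of caddy in the frame of rail above 0.07 m and contact force between caddy and rail below 0.1 N), for 0.2 s.
At the end, for the whole second after the job is handed in: Caddy held still in the fingers, origin over 130 mm and pouring corner over 60 mm above the bench, touching neither rail nor wall model, tilted 15 to 60 degrees; four bricks at rest (under 30 mm/s) within 70 mm of caddy_spout; glue jar and hammer moved under 30 mm (height (world z) of caddy above 0.13 m and height (world z) of caddy_spout above 0.06 m and angle between caddy's own z axis and vertical between 0.26 and 1.05 rad and contact force between caddy and the fingers above 1 N and contact force between caddy and rail below 0.1 N and contact force between caddy and wall_model below 0.1 N and linear speed of each of caddy, brick1, brick2, brick3, brick4 below 0.03 m/s and distance between each of brick1, brick2, brick3, brick4 and caddy_spout below 0.07 m and distance of each of glue, hammer from where it was at the start of the episode below 0.03 m); the arm keeps its last pose, push and grip.
It fails at once if the fingers touch a brick (contact force between any of brick1, brick2, brick3, brick4 and the fingers above 0.3 N).
It fails at once if a brick leaves the caddy (distance between any of brick1, brick2, brick3, brick4 and caddy above 0.15 m).
It fails at once if the glue jar or the hammer is knocked away (over 30 mm), or the wall model is struck (over 5 N) (distance of any of glue, hammer from where it was at the start of the episode above 0.03 m or contact force between wall_model and anything else above 5 N).
It also fails if it takes over 51 s, if anything falls off the work surface, if the arm or the gripper's body presses on something with over 40 N, if the wrist force passes 120 N, or if a joint passes its speed limit or range.

ROBOT

A 6-joint arm with a two-finger parallel gripper is mounted at the origin on the work surface. World frame = base frame: x ahead of the robot, y to its left, z up, the work surface at z = 0. Lengths are in mm, angles in rad, forces in N, time in s.
With the tool pointing down it reaches from about 275 to 1000 mm from the base axis. Payload 8.4 kg.
Tool frame: the origin (TCP) lies midway between the tips of the shut fingers; the grasp point (between the pads) lies 19 mm behind it; z points along the fingers, y is the line along which they close (so a half turn about z gives the same grasp; the last joint's range is limited). The gripper opens to 85 mm and grips with 20 to 120 N. Pads are 22 mm wide; open, the fingers measure 114 mm over their backs; the gripper's body (76 mm by 85 mm) begins 54 mm behind the grasp point. The pads swing forward as they close: fully open they stand 13 mm farther back than shut.
Start: joints at [-1.233, 0.353, 1.633, -0, 1.155, -0.002], TCP at [208.31, -589.266, 231.281] pointing down, gripper open.
Joint ranges: [-2.63, 2.63], [-0.92, 2.1], [0.06, 2.66], [-1.3, 4.44], [0, 2.69], [-3.02, 3.02]. Speed limits (rad/s): [2.22, 2.22, 2.79, 3.14, 3.14, 3.14].

INTERFACE

Orientations are given as [roll, pitch, yaw] about the fixed x, y, z axes, in that order (R = Rz(yaw) Ry(pitch) Rx(roll)).
In Python, from rig import r, imaging gives the robot as it stands. The module is installed in compiled form; this text tells all that it offers.
- The arm moves only by the tool arm_command, never from a script. Its argument "deltas" is a list of rows, each an object of numbers: "hand": the finger opening in mm, from 0 to 85.4; "tx", "ty", "tz": the shift along the tool's x, y, z in mm; "wx", "wy", "wz": the turn, a rotation vector about the tool's x, y, z in rad. A call has 1 to 8 rows; each row shifts and turns the commanded pose from where the row before left it, along the tool's axes as they then stand; what a row does not reach is not made up. A row lasts 1/8 s, in which the tool goes at most 62.5 mm and 10.7 degrees, less where a joint would pass 70% of its speed; a pose out of reach is approached as far as the arm can. A call with a gripper value outside its range is refused whole. The fingers move at their own pace and stop on an object; "squeeze" is the grip in N (left out, the last holds). Time passes only in rows, so rows that do not move let the fingers close. It gives the time, the measured TCP pose, the force, the opening and the grip force at its end, in the units of the state.
- r.sense(): the state, without advancing time (a new reading comes with each control period).
- imaging.grab_frame(name): name is "scene" or "top" or "wrist"; returns a dict with "image" (420x560x3 uint8, red, green, blue), "mtx" (3x3 intrinsics, pixels), "world_to_cam" (4x4, takes a point from world to camera coordinates). Camera axes: x right, y up, looking along -z (the intrinsics and any distortion apply to the point x, -y, -z); pixel columns grow to the right and rows downward; lengths in mm; the calibration is good to about 2 mm. A picture is of the moment at which its call begins. There is no depth.
- r.sign_off(): hands the job in; it is judged then, once.
The state is a dict: "clock": time; "qpos": joint angles; "qvel": joint speeds; "joint_efforts": joint torques, N m; "eef_pos": TCP position; "tcp_rot": TCP orientation; "contact_force": force on the tool from outside, world axes, zero at the start; "wrist_torque": the same for the moment, N m; "opening": opening from 0.0 (shut) to 1.0 (fully open); "grasp_force": force on a finger pad.
Only numpy, scipy, OpenCV 4.12 (cv2) and the standard library are available. Lean on these libraries where they do the work, as an engineer would, in place of code of your own. Each camera call takes 0.05 s, during which the arm holds its last target. There are 200 camera calls.

## Working session

There is one attempt and no reset: what is moved stays moved. The work goes in short steps, Python scripts to look and compute and a tool call to move; the robot and the scene stay as the last step left them, time stands still between calls to the robot, and variables do not carry over. Pictures are saved under pics/ and viewed, at most 10 in all, crops included, and the job is handed in when it is done.

Besides the shell and the picture viewer there is one more tool, called by a JSON object that holds its "method" and its "body", one argument or row to a line. arm_command: Moves the arm, as the interface text tells. Its arguments: {"type":"object","properties":{"deltas":{"type":"array"},"squeeze":{"type":"number"}},"required":["deltas"]}

```bash
mkdir -p pics; cat > h.py <<'E'
import numpy as np, cv2
from rig import r, imaging
def grab(n, save=None):
    f=imaging.grab_frame(n)
    if save: cv2.imwrite('pics/'+save,f['image'][:,:,::-1])
    return f
def ray(f,u,v):
    W=np.array(f['world_to_cam']);K=np.array(f['mtx']);R=W[:3,:3];t=W[:3,3]
    d=np.linalg.inv(K)@[u,v,1]; d=np.array([d[0],-d[1],-d[2]])
    return -R.T@t, R.T@d/np.linalg.norm(d)
def atz(f,u,v,z):
    o,d=ray(f,u,v); return o+d*(z-o[2])/d[2]
def tri(obs):
    A=np.zeros((3,3));b=np.zeros(3)
    for f,u,v in obs:
        o,d=ray(f,u,v);P=np.eye(3)-np.outer(d,d);A+=P;b+=P@o
    p=np.linalg.solve(A,b)
    return p,[np.linalg.norm(np.cross(p-ray(f,u,v)[0],ray(f,u,v)[1])) for f,u,v in obs]
def proj(f,p):
    W=np.array(f['world_to_cam']);c=W[:3,:3]@p+W[:3,3];q=np.array(f['mtx'])@[c[0],-c[1],-c[2]];return q[:2]/q[2]
E
python3 - <<'E'
from h import *
import pickle
F={n:grab(n) for n in('scene','top','wrist')}
pickle.dump(F,open('F.pkl','wb'))
a=F['scene']['image'];b=F['top']['image']
for n in F: cv2.imwrite(f'pics/{n}0.png',cv2.resize(F[n]['image'][:,:,::-1],(784,588)))
s=r.sense();print(s)
for n in F: print(n,ray(F[n],280,210))
E
```

```text
{'clock': 0.15, 'qpos': array([-1.23342018e+00,  3.53502877e-01,  1.63395001e+00, -1.25656860e-05,
        1.15519295e+00, -2.40451722e-03]), 'qvel': array([ 0.00059634,  0.00017148, -0.00298194,  0.00127333,  0.00104108,
        0.00058003]), 'joint_efforts': array([ 1.06058895e-03, -6.05635428e+01, -3.42335880e+01,  2.27433802e-04,
        5.98207262e-03, -2.80229489e-05]), 'eef_pos': array([ 208.17637689, -588.93483832,  230.73119621]), 'tcp_rot': array([-3.14053945e+00,  8.95823000e-06,  3.39785747e-01]), 'contact_force': array([-0.26219587, -0.0990648 ,  1.05162296]), 'wrist_torque': array([-0.04616022, -0.0313034 , -0.01382087]), 'grasp_force': 0.0, 'opening': 0.9986025944482189}
scene (array([1373.26829522, -562.97645169, 1219.99003657]), array([-0.53664219,  0.35671744, -0.76470114]))
top (array([ 365.74156692,  -31.22227044, 1597.09901534]), array([ 0.16999768,  0.01617013, -0.98531179]))
wrist (array([ 282.70327773, -562.95988281,  374.07516906]), array([-0.29781918, -0.11330999, -0.94787372]))
```

View pics/scene0.png

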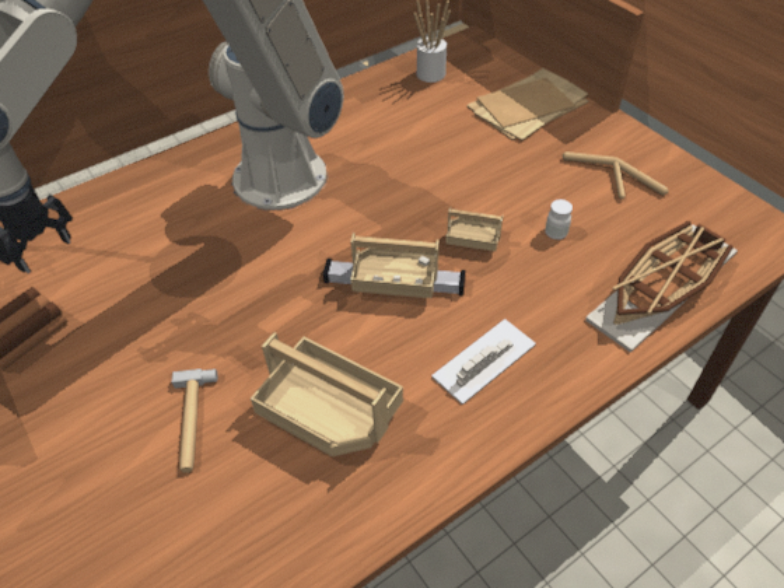

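View pics/top0.png

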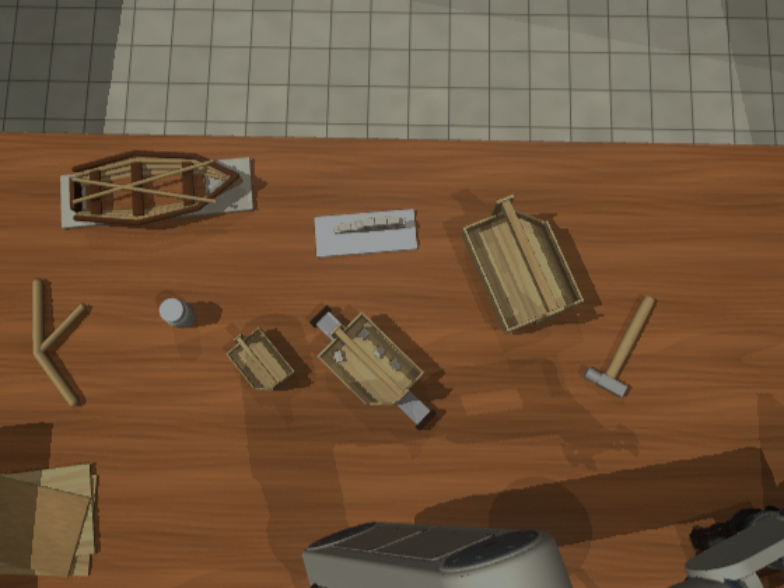

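Candidates in the top picture (784-wide): the small caddy at (260,360), the caddy on the rail at (370,360) with bricks, and the large caddy at (520,265). I choose the one on the rail, since it is middle-sized and holds the bricks. The jar is at (173,312), the hammer at (620,345) and the wall model at (366,232). A close crop from both views comes next.

```bash
python3 - <<'E'
from h import *
import pickle
F=pickle.load(open('F.pkl','rb'))
a=F['top']['image'][210:315,210:320];b=F['scene']['image'][160:220,225:340]
a=cv2.resize(a,None,fx=5,fy=5,interpolation=cv2.INTER_CUBIC)[:,:,::-1]
b=cv2.resize(b,None,fx=5,fy=5,interpolation=cv2.INTER_CUBIC)[:,:,::-1]
cv2.imwrite('pics/topc.png',a);cv2.imwrite('pics/scc.png',b)
E
```

```text
(no output)
```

View pics/topc.png

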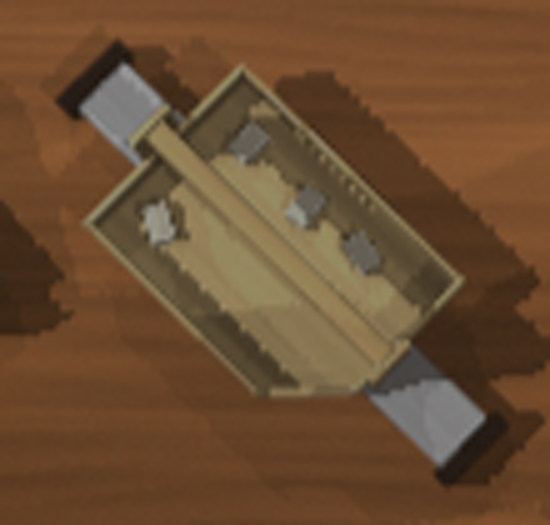

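View pics/scc.png

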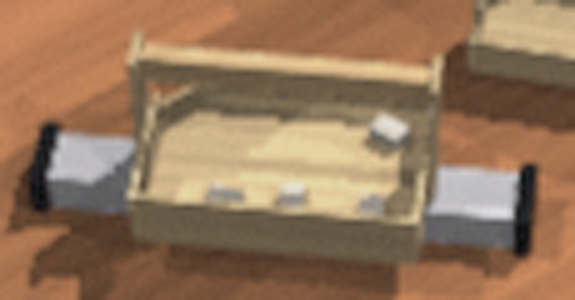

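```bash
python3 - <<'E'
from h import *
import pickle
from scipy.optimize import least_squares
from scipy.spatial.transform import Rotation as Ro
F=pickle.load(open('F.pkl','rb'))
c=lambda u,v,a,b:np.array([(u+.5)/5-.5+a,(v+.5)/5-.5+b])
T=[((65,90,40),242,68),((65,-90,40),462,280),((-65,90,40),90,220),((-65,-50,34),262,393),((-25,-90,34),365,390),((0,88,104),151,130),((0,-88,104),393,358)]
S=[((65,-90,40),132,203),((65,90,40),418,222),((65,-90,0),133,243),((65,90,0),416,260),((0,-90,105),137,38),((0,90,105),437,60)]
O=[('top',np.array(p,float),c(u,v,210,210)) for p,u,v in T]+[('scene',np.array(p,float),c(u,v,225,160)) for p,u,v in S]
def res(x):
    R=Ro.from_euler('z',x[3]).as_matrix()
    return np.concatenate([proj(F[n],R@p+x[:3])-q for n,p,q in O])
s=least_squares(res,[430,60,30,-0.75],loss='soft_l1');print(s.x);print(res(s.x).reshape(-1,2).round(1))
for e in((137,40,151,130,437,62) ,):
    print(tri([(F['top'],*c(151,130,210,210)),(F['scene'],*c(437,62,225,160))]),tri([(F['top'],*c(393,358,210,210)),(F['scene'],*c(137,40,225,160))]))
k=lambda u,v:(u/1.4,v/1.4)
for n,u,v,z in(('glue',173,312,85),('wall',366,232,8),('hammerhead',607,382,20),('wmodel bottom-left',318,256,8),('small',260,360,40),('big post',500,200,140)): print(n,atz(F['top'],*k(u,v),z).round())
E
```

```text
[485.39968119  35.3300398   27.05033921  -0.73290544]
[[-0.7 -1.4]
 [ 1.  -1.2]
 [-1.5  1. ]
 [-0.4  0.2]
 [-1.1  0.1]
 [ 0.6  0.2]
 [-1.3 -1.5]
 [-1.3 -0.9]
 [-0.1 -0.5]
 [-0.6 -0.5]
 [ 0.1  0.3]
 [-0.5  2.1]
 [-1.8  1.7]]
(array([546.00864782, 104.65547217, 135.61021723]), [np.float64(3.1877892244341077), np.float64(3.187789224434093)]) (array([423.58962106, -31.2724564 , 137.62008672]), [np.float64(2.598913220977576), np.float64(2.5989132209775967)])
glue [581. 441.  85.]
wall [776.  55.   8.]
hammerhead [ 459. -459.   20.]
wmodel bottom-left [721. 158.   8.]
small [490. 266.  40.]
big post [ 814. -221.  140.]
```

The bar ends triangulate to (546,105,136) and (424,-31,138). That is 183 mm long and level, against 135 mm expected, so it fits. The caddy origin is at about (485,35,30) with yaw -0.733. The pouring corner points to world -x. I'm moving to above the bar.

{"method": "arm_command", "body": {
  "deltas": [
    {"tx": 29.5,"ty": -31,"tz": -3,"hand": 85},
    {"tx": 29.5,"ty": -31,"tz": -3},
    {"tx": 29.5,"ty": -31,"tz": -3},
    {"tx": 29.5,"ty": -31,"tz": -3},
    {"tx": 29.5,"ty": -31,"tz": -3},
    {"tx": 29.5,"ty": -31,"tz": -3},
    {"tx": 29.5,"ty": -31,"tz": -3},
    {"tx": 29.5,"ty": -31,"tz": -3}
  ]
}}

```text
schema error: expected keys hand, tx, ty, tz, wx, wy, wz
```

{"method": "arm_command", "body": {
  "deltas": [
    {"tx": 29.5,"ty": -31},
    {"tx": 29.5,"ty": -31},
    {"tx": 29.5,"ty": -31},
    {"tx": 29.5,"ty": -31},
    {"tx": 29.5,"ty": -31},
    {"tx": 29.5,"ty": -31},
    {"tx": 29.5,"ty": -31},
    {"tx": 29.5,"ty": -31}
  ]
}}

```text
schema error: expected keys hand, tx, ty, tz, wx, wy, wz
```

{"method": "arm_command", "body": {
  "deltas": [
    {"wz": -0.1},
    {"wz": -0.1},
    {"wz": -0.1},
    {"wz": -0.1},
    {"wz": -0.097},
    {"tx": 0},
    {"tx": 0}
  ]
}}

```text
schema error: expected keys hand, tx, ty, tz, wx, wy, wz
```

```bash
python3 - <<'E'
from h import *
import pickle
f=grab('wrist');pickle.dump(f,open('w.pkl','wb'))
cv2.imwrite('pics/w1.png',cv2.resize(f['image'][:,:,::-1],(784,588),interpolation=cv2.INTER_CUBIC))
for p in((546,105,135),(424,-31,135),(485.4,36,133)):print(proj(f,np.array(p))*1.4)
s=r.sense();print(s['eef_pos'],s['tcp_rot'],s['qpos'],s['contact_force'],s['clock'])
E
```

```text
[-2665.87182242 -2653.42153224]
[-1216.50364407 -1015.84971511]
[-1732.93906773 -1616.11741775]
[ 208.22987074 -589.01832808  230.84180663] [-3.14077870e+00 -7.74351967e-06  3.39823037e-01] [-1.23339309e+00  3.53424417e-01  1.63380609e+00  6.31118328e-06
  1.15517612e+00 -2.42235523e-03] [ 0.93685437 -0.76118895  0.38811804] 0.2
```

View pics/w1.png

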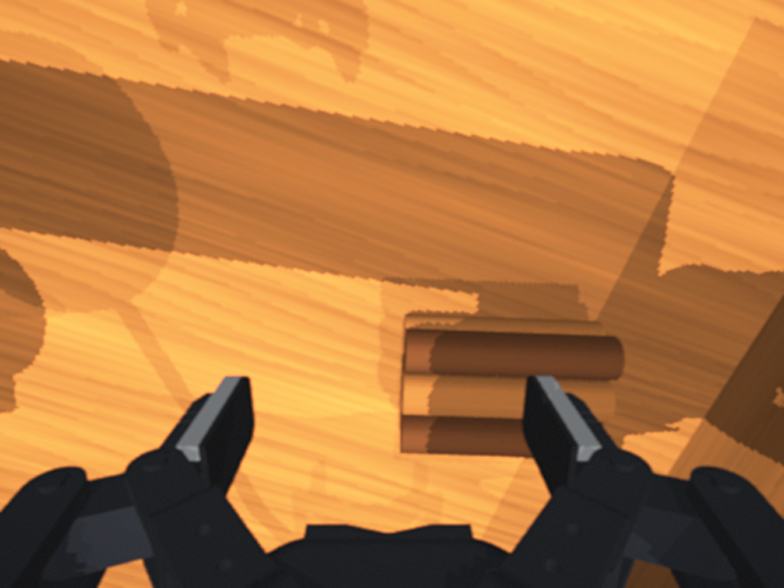

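The rows need all seven keys, so nothing moved. The picture still shows the start spot, with some logs at (510,385). I'm sending the moves again in full.

{"method": "arm_command", "body": {
  "deltas": [
    {"hand": 85,"tx": 29.5,"ty": -31,"tz": -3,"wx": 0,"wy": 0,"wz": 0},
    {"hand": 85,"tx": 29.5,"ty": -31,"tz": -3,"wx": 0,"wy": 0,"wz": 0},
    {"hand": 85,"tx": 29.5,"ty": -31,"tz": -3,"wx": 0,"wy": 0,"wz": 0},
    {"hand": 85,"tx": 29.5,"ty": -31,"tz": -3,"wx": 0,"wy": 0,"wz": 0},
    {"hand": 85,"tx": 29.5,"ty": -31,"tz": -3,"wx": 0,"wy": 0,"wz": 0},
    {"hand": 85,"tx": 29.5,"ty": -31,"tz": -3,"wx": 0,"wy": 0,"wz": 0},
    {"hand": 85,"tx": 29.5,"ty": -31,"tz": -3,"wx": 0,"wy": 0,"wz": 0},
    {"hand": 85,"tx": 29.5,"ty": -31,"tz": -3,"wx": 0,"wy": 0,"wz": 0}
  ]
}}

```text
clock: 1.2
eef_pos: [348.5, -275.5, 255.4]
tcp_rot: [3.141, -0.0, 0.34]
contact_force: [0.2, -0.0, 0.8]
opening: 0.996
grasp_force: 0.0
```

{"method": "arm_command", "body": {
  "deltas": [
    {"hand": 85,"tx": 29,"ty": -31,"tz": 0,"wx": 0,"wy": 0,"wz": 0},
    {"hand": 85,"tx": 29,"ty": -31,"tz": 0,"wx": 0,"wy": 0,"wz": 0},
    {"hand": 85,"tx": 29,"ty": -31,"tz": 0,"wx": 0,"wy": 0,"wz": 0},
    {"hand": 85,"tx": 29,"ty": -31,"tz": 0,"wx": 0,"wy": 0,"wz": 0},
    {"hand": 85,"tx": 29,"ty": -31,"tz": 0,"wx": 0,"wy": 0,"wz": 0},
    {"hand": 85,"tx": 29,"ty": -31,"tz": 0,"wx": 0,"wy": 0,"wz": 0},
    {"hand": 85,"tx": 29,"ty": -31,"tz": 0,"wx": 0,"wy": 0,"wz": 0},
    {"hand": 85,"tx": 29,"ty": -31,"tz": 0,"wx": 0,"wy": 0,"wz": 0}
  ]
}}

```text
clock: 2.2
eef_pos: [484.6, 35.8, 255.3]
tcp_rot: [3.141, -0.0, 0.34]
contact_force: [0.2, -0.8, -0.5]
opening: 0.995
grasp_force: 0.0
```

{"method": "arm_command", "body": {
  "deltas": [
    {"hand": 85,"tx": 0,"ty": 0,"tz": 0,"wx": 0,"wy": 0,"wz": -0.1},
    {"hand": 85,"tx": 0,"ty": 0,"tz": 0,"wx": 0,"wy": 0,"wz": -0.1},
    {"hand": 85,"tx": 0,"ty": 0,"tz": 0,"wx": 0,"wy": 0,"wz": -0.1},
    {"hand": 85,"tx": 0,"ty": 0,"tz": 0,"wx": 0,"wy": 0,"wz": -0.1},
    {"hand": 85,"tx": 0,"ty": 0,"tz": 0,"wx": 0,"wy": 0,"wz": -0.097},
    {"hand": 85,"tx": 0,"ty": 0,"tz": 0,"wx": 0,"wy": 0,"wz": 0},
    {"hand": 85,"tx": 0,"ty": 0,"tz": 0,"wx": 0,"wy": 0,"wz": 0}
  ]
}}

```text
clock: 3.08
eef_pos: [484.2, 34.4, 255.3]
tcp_rot: [-3.142, 0.0, 0.835]
contact_force: [-1.1, 0.3, -0.5]
opening: 0.995
grasp_force: 0.0
```

```bash
python3 - <<'E'
from h import *
import pickle
f=grab('wrist');pickle.dump(f,open('w.pkl','wb'))
cv2.imwrite('pics/w2.png',cv2.resize(f['image'][:,:,::-1],(784,588),interpolation=cv2.INTER_CUBIC))
for p in((546,105,135),(424,-31,135),(485.4,36,133)):print(proj(f,np.array(p))*1.4)
s=r.sense();print(s['eef_pos'],s['tcp_rot'],s['qpos'],s['contact_force'],s['clock'])
E
```

```text
[384.62391584 107.54764223]
[386.57485157 409.66543287]
[387.352571   273.94478934]
[484.17507141  34.34726422 255.23268412] [-3.14150539e+00  8.45127929e-05  8.35077897e-01] [6.77279061e-02 1.08457274e-01 1.89609844e+00 4.56024654e-06
 1.13715835e+00 8.03444423e-01] [ 0.03931569  0.38962013 -0.14779552] 3.125
```

View pics/w2.png

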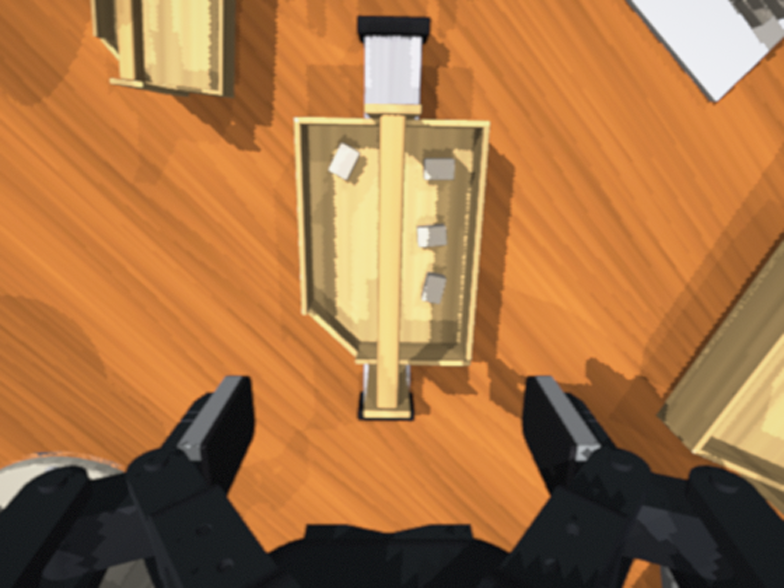

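```bash
python3 - <<'E'
from h import *
import pickle
f=pickle.load(open('w.pkl','rb'));F=pickle.load(open('F.pkl','rb'))
k=lambda u,v:(u/1.4,v/1.4)
a=atz(f,*k(394.5,109),135);b=atz(f,*k(386,414),135)
a2=atz(f,*k(393,120),133);b2=atz(f,*k(386.5,400),133)
print(a,b,np.linalg.norm(a-b),(a+b)/2)
for p,q in((a,b),(a2,b2)): print(np.arctan2(*(p-q)[1::-1]))
c=lambda u,v:((u+.5)/5-.5+210,(v+.5)/5-.5+210); s=lambda u,v:((u+.5)/5-.5+225,(v+.5)/5-.5+160)
print(tri([(f,*k(394.5,109)),(F['scene'],*s(437,60)),(F['top'],*c(151,130))]),tri([(f,*k(386,414)),(F['scene'],*s(137,40)),(F['top'],*c(393,358))]))
E
```

```text
[549.38032508 100.97319201 135.        ] [421.55153923 -33.142765   135.        ] 185.27624892884396 [485.46593216  33.91521351 135.        ]
0.8093954544782591
0.8135522885891281
(array([547.47791753, 102.78327454, 139.52675271]), [np.float64(2.5859375093729144), np.float64(3.6879286835127103), np.float64(3.785149982391638)]) (array([423.45401388, -31.39678537, 138.0898847 ]), [np.float64(0.526161469484124), np.float64(2.7904121715215746), np.float64(2.4334631018949135)])
```

The bar lies from (393,110) to (386,413), and the middle caddy's bricks are around (345,160) and (435,230). From the wrist view the bar has yaw 0.811 and its middle is at (485.4,34). I'll trim the yaw and go down.

{"method": "arm_command", "body": {
  "deltas": [
    {"hand": 60,"tx": 0,"ty": 1,"tz": 20,"wx": 0,"wy": 0,"wz": 0.022},
    {"hand": 60,"tx": 0,"ty": 0,"tz": 20,"wx": 0,"wy": 0,"wz": 0},
    {"hand": 60,"tx": 0,"ty": 0,"tz": 20,"wx": 0,"wy": 0,"wz": 0},
    {"hand": 60,"tx": 0,"ty": 0,"tz": 20,"wx": 0,"wy": 0,"wz": 0},
    {"hand": 60,"tx": 0,"ty": 0,"tz": 20,"wx": 0,"wy": 0,"wz": 0},
    {"hand": 60,"tx": 0,"ty": 0,"tz": 20,"wx": 0,"wy": 0,"wz": 0},
    {"hand": 60,"tx": 0,"ty": 0,"tz": 20,"wx": 0,"wy": 0,"wz": 0},
    {"hand": 60,"tx": 0,"ty": 0,"tz": 11,"wx": 0,"wy": 0,"wz": 0}
  ]
}}

```text
clock: 4.12
eef_pos: [484.6, 33.6, 103.4]
tcp_rot: [-3.141, 0.001, 0.814]
contact_force: [-0.5, -0.4, 0.7]
opening: 0.7
grasp_force: 0.0
```

```bash
python3 - <<'E'
from h import *
f=grab('wrist')
cv2.imwrite('pics/w3.png',cv2.resize(f['image'][:,:,::-1],(784,588),interpolation=cv2.INTER_CUBIC))
s=r.sense();print(s['eef_pos'],s['tcp_rot'],s['contact_force'],s['clock'])
E
```

```text
[484.1267491   33.6249705  102.60241466] [-3.14016168e+00  1.51617093e-03  8.13996189e-01] [-0.29024162 -0.26639483 -0.3135687 ] 4.175
```

View pics/w3.png

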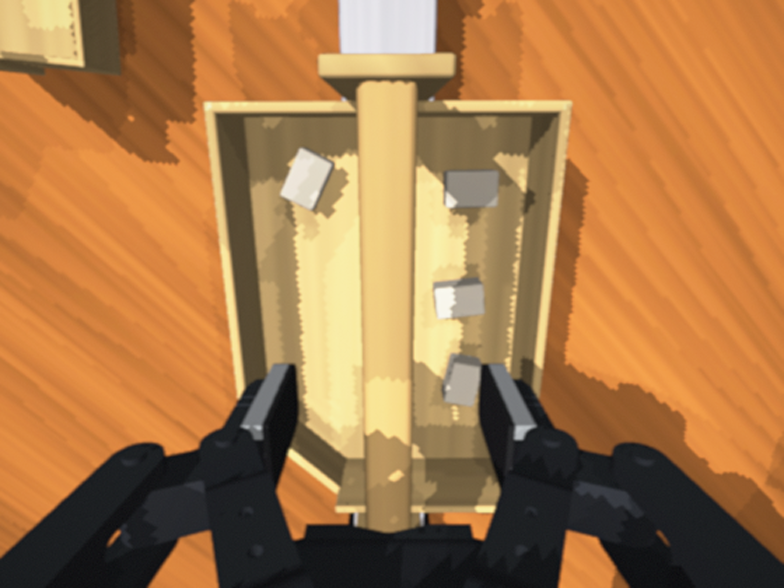

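The bar runs at column 388, centred between the pads at 270 and 510, and is parallel to the tool x axis. I'm closing on it.

{"method": "arm_command", "body": {
  "deltas": [
    {"hand": 0,"tx": 0,"ty": 0,"tz": 0,"wx": 0,"wy": 0,"wz": 0},
    {"hand": 0,"tx": 0,"ty": 0,"tz": 0,"wx": 0,"wy": 0,"wz": 0},
    {"hand": 0,"tx": 0,"ty": 0,"tz": 0,"wx": 0,"wy": 0,"wz": 0},
    {"hand": 0,"tx": 0,"ty": 0,"tz": 0,"wx": 0,"wy": 0,"wz": 0},
    {"hand": 0,"tx": 0,"ty": 0,"tz": 0,"wx": 0,"wy": 0,"wz": 0},
    {"hand": 0,"tx": 0,"ty": 0,"tz": 0,"wx": 0,"wy": 0,"wz": 0},
    {"hand": 0,"tx": 0,"ty": 0,"tz": 0,"wx": 0,"wy": 0,"wz": 0},
    {"hand": 0,"tx": 0,"ty": 0,"tz": 0,"wx": 0,"wy": 0,"wz": 0}
  ],
  "squeeze": 100
}}

```text
clock: 5.18
eef_pos: [485.3, 33.9, 105.1]
tcp_rot: [3.141, -0.001, 0.815]
contact_force: [-2.3, 2.0, 5.1]
opening: 0.145
grasp_force: 98.2
```

The fingers hold about 12–14 mm at 98 N. I'm lifting slowly through the catch.

{"method": "arm_command", "body": {
  "deltas": [
    {"hand": 0,"tx": 0,"ty": 0,"tz": -2,"wx": 0,"wy": 0,"wz": 0},
    {"hand": 0,"tx": 0,"ty": 0,"tz": -2,"wx": 0,"wy": 0,"wz": 0},
    {"hand": 0,"tx": 0,"ty": 0,"tz": -2,"wx": 0,"wy": 0,"wz": 0},
    {"hand": 0,"tx": 0,"ty": 0,"tz": -2,"wx": 0,"wy": 0,"wz": 0},
    {"hand": 0,"tx": 0,"ty": 0,"tz": -2,"wx": 0,"wy": 0,"wz": 0},
    {"hand": 0,"tx": 0,"ty": 0,"tz": -2,"wx": 0,"wy": 0,"wz": 0},
    {"hand": 0,"tx": 0,"ty": 0,"tz": -3,"wx": 0,"wy": 0,"wz": 0},
    {"hand": 0,"tx": 0,"ty": 0,"tz": -3,"wx": 0,"wy": 0,"wz": 0}
  ]
}}

```text
clock: 6.18
eef_pos: [485.4, 33.8, 122.9]
tcp_rot: [3.141, -0.001, 0.815]
contact_force: [0.1, 0.2, -5.3]
opening: 0.141
grasp_force: 100.0
```

{"method": "arm_command", "body": {
  "deltas": [
    {"hand": 0,"tx": 0,"ty": 0,"tz": -4,"wx": 0,"wy": 0,"wz": 0},
    {"hand": 0,"tx": 0,"ty": 0,"tz": -6,"wx": 0,"wy": 0,"wz": 0},
    {"hand": 0,"tx": 0,"ty": 0,"tz": -8,"wx": 0,"wy": 0,"wz": 0},
    {"hand": 0,"tx": 0,"ty": 0,"tz": -10,"wx": 0,"wy": 0,"wz": 0},
    {"hand": 0,"tx": 0,"ty": 0,"tz": -10,"wx": 0,"wy": 0,"wz": 0},
    {"hand": 0,"tx": 0,"ty": 0,"tz": -10,"wx": 0,"wy": 0,"wz": 0},
    {"hand": 0,"tx": 0,"ty": 0,"tz": -10,"wx": 0,"wy": 0,"wz": 0},
    {"hand": 0,"tx": 0,"ty": 0,"tz": -10,"wx": 0,"wy": 0,"wz": 0}
  ]
}}

```text
clock: 7.18
eef_pos: [484.9, 33.7, 191.0]
tcp_rot: [3.142, -0.0, 0.815]
contact_force: [0.3, -0.4, -3.5]
opening: 0.14
grasp_force: 100.0
```

The lift worked: the force is about the caddy's weight. I'm raising it further, then tipping slowly towards world -x (tool axis (-1,1,0)).

{"method": "arm_command", "body": {
  "deltas": [
    {"hand": 0,"tx": 0,"ty": 0,"tz": -15,"wx": 0,"wy": 0,"wz": 0},
    {"hand": 0,"tx": 0,"ty": 0,"tz": -20,"wx": 0,"wy": 0,"wz": 0},
    {"hand": 0,"tx": 0,"ty": 0,"tz": -25,"wx": 0,"wy": 0,"wz": 0},
    {"hand": 0,"tx": 0,"ty": 0,"tz": -25,"wx": 0,"wy": 0,"wz": 0},
    {"hand": 0,"tx": 0,"ty": 0,"tz": -25,"wx": 0,"wy": 0,"wz": 0},
    {"hand": 0,"tx": 0,"ty": 0,"tz": -20,"wx": 0,"wy": 0,"wz": 0},
    {"hand": 0,"tx": 0,"ty": 0,"tz": -10,"wx": 0,"wy": 0,"wz": 0},
    {"hand": 0,"tx": 0,"ty": 0,"tz": -5,"wx": 0,"wy": 0,"wz": 0}
  ]
}}

```text
clock: 8.18
eef_pos: [484.9, 33.7, 335.7]
tcp_rot: [3.141, -0.0, 0.815]
contact_force: [-0.0, 0.6, -4.9]
opening: 0.145
grasp_force: 100.0
```

{"method": "arm_command", "body": {
  "deltas": [
    {"hand": 0,"tx": 0,"ty": 0,"tz": 0,"wx": -0.02,"wy": 0.02,"wz": 0},
    {"hand": 0,"tx": 0,"ty": 0,"tz": 0,"wx": -0.02,"wy": 0.02,"wz": 0},
    {"hand": 0,"tx": 0,"ty": 0,"tz": 0,"wx": -0.02,"wy": 0.02,"wz": 0},
    {"hand": 0,"tx": 0,"ty": 0,"tz": 0,"wx": -0.02,"wy": 0.02,"wz": 0},
    {"hand": 0,"tx": 0,"ty": 0,"tz": 0,"wx": -0.02,"wy": 0.02,"wz": 0},
    {"hand": 0,"tx": 0,"ty": 0,"tz": 0,"wx": -0.02,"wy": 0.02,"wz": 0},
    {"hand": 0,"tx": 0,"ty": 0,"tz": 0,"wx": -0.02,"wy": 0.02,"wz": 0},
    {"hand": 0,"tx": 0,"ty": 0,"tz": 0,"wx": -0.02,"wy": 0.02,"wz": 0}
  ]
}}

```text
clock: 9.18
eef_pos: [484.9, 33.7, 335.3]
tcp_rot: [2.979, -0.161, 0.828]
contact_force: [-0.0, 0.5, -3.5]
opening: 0.144
grasp_force: 100.1
```

{"method": "arm_command", "body": {
  "deltas": [
    {"hand": 0,"tx": 0,"ty": 0,"tz": 0,"wx": -0.02,"wy": 0.02,"wz": 0},
    {"hand": 0,"tx": 0,"ty": 0,"tz": 0,"wx": -0.02,"wy": 0.02,"wz": 0},
    {"hand": 0,"tx": 0,"ty": 0,"tz": 0,"wx": -0.02,"wy": 0.02,"wz": 0},
    {"hand": 0,"tx": 0,"ty": 0,"tz": 0,"wx": -0.02,"wy": 0.02,"wz": 0},
    {"hand": 0,"tx": 0,"ty": 0,"tz": 0,"wx": -0.02,"wy": 0.02,"wz": 0},
    {"hand": 0,"tx": 0,"ty": 0,"tz": 0,"wx": -0.02,"wy": 0.02,"wz": 0},
    {"hand": 0,"tx": 0,"ty": 0,"tz": 0,"wx": -0.02,"wy": 0.02,"wz": 0},
    {"hand": 0,"tx": 0,"ty": 0,"tz": 0,"wx": -0.02,"wy": 0.02,"wz": 0}
  ]
}}

```text
clock: 10.18
eef_pos: [484.9, 33.7, 335.2]
tcp_rot: [2.809, -0.315, 0.868]
contact_force: [0.6, -0.8, -4.4]
opening: 0.145
grasp_force: 100.1
```

{"method": "arm_command", "body": {
  "deltas": [
    {"hand": 0,"tx": 0,"ty": 0,"tz": 0,"wx": -0.02,"wy": 0.02,"wz": 0},
    {"hand": 0,"tx": 0,"ty": 0,"tz": 0,"wx": -0.02,"wy": 0.02,"wz": 0},
    {"hand": 0,"tx": 0,"ty": 0,"tz": 0,"wx": -0.02,"wy": 0.02,"wz": 0},
    {"hand": 0,"tx": 0,"ty": 0,"tz": 0,"wx": -0.02,"wy": 0.02,"wz": 0},
    {"hand": 0,"tx": 0,"ty": 0,"tz": 0,"wx": -0.02,"wy": 0.02,"wz": 0},
    {"hand": 0,"tx": 0,"ty": 0,"tz": 0,"wx": -0.02,"wy": 0.02,"wz": 0},
    {"hand": 0,"tx": 0,"ty": 0,"tz": 0,"wx": -0.02,"wy": 0.02,"wz": 0},
    {"hand": 0,"tx": 0,"ty": 0,"tz": 0,"wx": -0.02,"wy": 0.02,"wz": 0}
  ]
}}

```text
clock: 11.18
eef_pos: [484.9, 33.7, 335.3]
tcp_rot: [2.622, -0.461, 0.94]
contact_force: [-0.1, -0.3, -3.6]
opening: 0.146
grasp_force: 100.2
```

```bash
python3 - <<'E'
from h import *
from scipy.spatial.transform import Rotation as Ro
f=grab('wrist');g=grab('top');h=grab('scene')
s=r.sense();print(s)
R=Ro.from_euler('xyz',s['tcp_rot']).as_matrix();print('tilt',np.degrees(np.arccos(-R[2,2])))
C=R@np.array([[0,1,0],[1,0,0],[0,0,-1]]) # caddy axes
o=s['eef_pos']+R@[0,0,-17]-C@[0,0,92];sp=o+C@[-42,-67,5];print(o,sp)
out=[cv2.resize(f['image'],(480,360))]
for q in(g,h):
    u,v=proj(q,o).astype(int);im=q['image'][max(v-60,0):v+60,max(u-80,0):u+80];out.append(cv2.resize(im,(320,240),interpolation=cv2.INTER_CUBIC))
can=np.zeros((600,800,3),np.uint8);can[:360,:480]=out[0];can[:240,480:]=out[1];can[360:,480:]=out[2]
cv2.imwrite('pics/t1.png',can[:,:,::-1])
E
```

```text
{'clock': 11.325, 'qpos': array([ 0.09553491, -0.29990114,  2.2445532 , -0.0834566 ,  0.52092685,
        0.90922913]), 'qvel': array([-0.00139391,  0.00513398, -0.01818575,  0.00405785,  0.01167995,
       -0.01146203]), 'joint_efforts': array([ 1.92071433e-02, -1.87440652e+01, -4.11936414e+01, -3.37386997e-01,
       -4.88226369e+00,  6.37457217e-02]), 'eef_pos': array([484.59977658,  33.66176032, 334.98356738]), 'tcp_rot': array([ 2.62335405, -0.45982892,  0.93883311]), 'contact_force': array([-0.23517443,  0.50067405, -5.16247915]), 'wrist_torque': array([-0.03316415,  0.87440624, -0.01235646]), 'grasp_force': 100.20325899124146, 'opening': 0.14692916003021977}
tilt 38.880161828424
[531.65645955  35.04527678 276.59902773] [469.06707812  15.51081587 232.11336522]
```

View pics/t1.png

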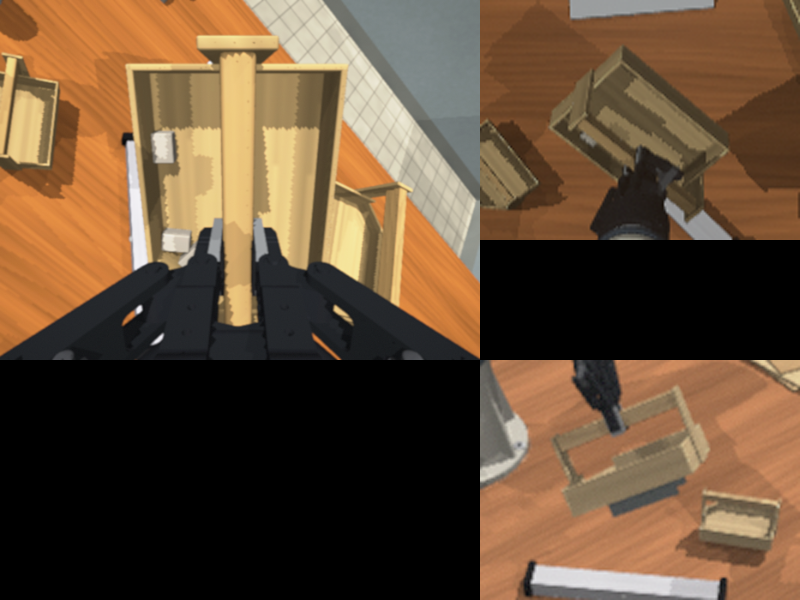

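At 38.9° of tilt, one brick is still at the far end of the -x wall, at about (165,148), and another is at (177,240). More tilt towards -y is needed to slide them along that wall.

{"method": "arm_command", "body": {
  "deltas": [
    {"hand": 0,"tx": 0,"ty": 0,"tz": 0,"wx": 0.01,"wy": 0.03,"wz": 0},
    {"hand": 0,"tx": 0,"ty": 0,"tz": 0,"wx": 0.01,"wy": 0.03,"wz": 0},
    {"hand": 0,"tx": 0,"ty": 0,"tz": 0,"wx": 0.01,"wy": 0.03,"wz": 0},
    {"hand": 0,"tx": 0,"ty": 0,"tz": 0,"wx": 0.01,"wy": 0.03,"wz": 0},
    {"hand": 0,"tx": 0,"ty": 0,"tz": 0,"wx": 0.01,"wy": 0.03,"wz": 0},
    {"hand": 0,"tx": 0,"ty": 0,"tz": 0,"wx": 0.01,"wy": 0.03,"wz": 0},
    {"hand": 0,"tx": 0,"ty": 0,"tz": 0,"wx": 0.01,"wy": 0.03,"wz": 0},
    {"hand": 0,"tx": 0,"ty": 0,"tz": 0,"wx": 0.01,"wy": 0.03,"wz": 0}
  ]
}}

```text
clock: 12.32
eef_pos: [485.4, 33.4, 335.6]
tcp_rot: [2.627, -0.669, 1.08]
contact_force: [-0.5, 0.5, -4.9]
opening: 0.14
grasp_force: 100.3
```

{"method": "arm_command", "body": {
  "deltas": [
    {"hand": 0,"tx": 0,"ty": 0,"tz": 0,"wx": 0,"wy": 0,"wz": 0},
    {"hand": 0,"tx": 0,"ty": 0,"tz": 0,"wx": 0,"wy": 0,"wz": 0},
    {"hand": 0,"tx": 0,"ty": 0,"tz": 0,"wx": 0,"wy": 0,"wz": 0},
    {"hand": 0,"tx": 0,"ty": 0,"tz": 0,"wx": 0,"wy": 0,"wz": 0},
    {"hand": 0,"tx": 0,"ty": 0,"tz": 0,"wx": 0,"wy": 0,"wz": 0},
    {"hand": 0,"tx": 0,"ty": 0,"tz": 0,"wx": 0,"wy": 0,"wz": 0},
    {"hand": 0,"tx": 0,"ty": 0,"tz": 0,"wx": 0,"wy": 0,"wz": 0},
    {"hand": 0,"tx": 0,"ty": 0,"tz": 0,"wx": 0,"wy": 0,"wz": 0}
  ]
}}

```text
clock: 13.32
eef_pos: [485.0, 33.7, 335.3]
tcp_rot: [2.628, -0.669, 1.079]
contact_force: [-0.8, 0.4, -3.9]
opening: 0.143
grasp_force: 100.3
```

```bash
python3 - <<'E'
from h import *
from scipy.spatial.transform import Rotation as Ro
f=grab('wrist');g=grab('top')
s=r.sense()
R=Ro.from_euler('xyz',s['tcp_rot']).as_matrix();print('tilt',np.degrees(np.arccos(-R[2,2])))
C=R@np.array([[0,1,0],[1,0,0],[0,0,-1]])
print('down along caddy -x,-y',C[2])
o=s['eef_pos']+R@[0,0,-17]-C@[0,0,92];sp=o+C@[-42,-67,5];print(o,sp,s['eef_pos'],s['grasp_force'])
can=np.zeros((588,784,3),np.uint8);can[:]=cv2.resize(f['image'],(784,588),interpolation=cv2.INTER_CUBIC)
for p in((-42,-67,5),(-60,-20,11),(-60,80,5)):print(p,proj(f,o+C@p)*1.4)
u,v=proj(g,o).astype(int);can[-240:,-320:]=cv2.resize(g['image'][v-40:v+50,u-60:u+60],(320,240),interpolation=cv2.INTER_CUBIC)
cv2.imwrite('pics/t2.png',can[:,:,::-1])
E
```

```text
tilt 46.901320880203826
down along caddy -x,-y [0.38517528 0.62032246 0.68325694]
[536.59811246  51.96690294 284.03382214] [482.12548562  32.99905795 229.71114013] [484.98686054  33.65561101 335.27809269] 100.26639103889465
(-42, -67, 5) [307.97231108 427.39965007]
(-60, -20, 11) [263.97585572 351.75301037]
(-60, 80, 5) [248.64608059 135.97955704]
```

View pics/t2.png

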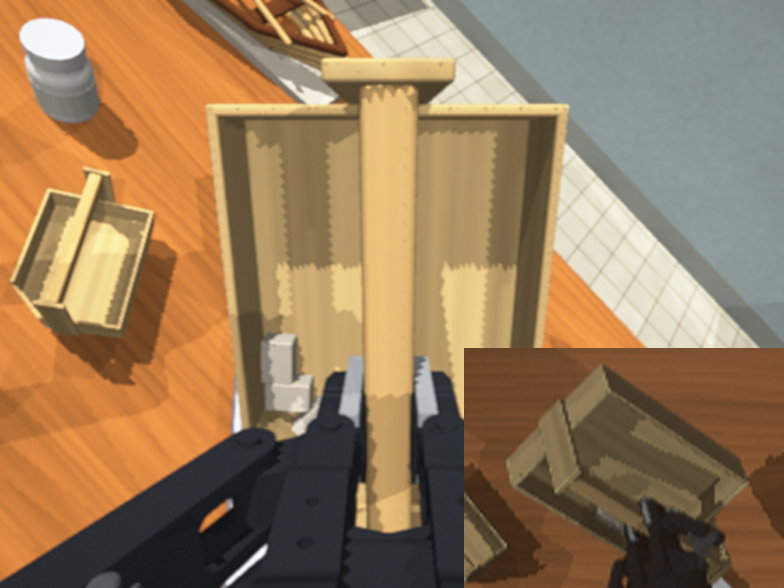

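Three bricks are visible near the corner, at (280,358), (292,395) and (307,415). The fourth is hidden by the finger. I'll look for the brick-coloured pixels by number in caddy coordinates.

```bash
cat > blobs.py <<'E'
from h import *
from scipy.spatial.transform import Rotation as Ro
s=r.sense();R=Ro.from_euler('xyz',s['tcp_rot']).as_matrix();C=R@np.array([[0,1,0],[1,0,0],[0,0,-1]])
o=s['eef_pos']+R@[0,0,-17]-C@[0,0,92]
def rect(f,z=17,k=4):  # caddy plane z, x -75..75 -> cols, y 100..-100 -> rows
    q=[(-75,100),(75,100),(75,-100),(-75,-100)]
    src=np.float32([proj(f,o+C@[x,y,z]) for x,y in q]);dst=np.float32([[(x+75)*k,(100-y)*k] for x,y in q])
    return cv2.warpPerspective(f['image'],cv2.getPerspectiveTransform(src,dst),(150*k,200*k),flags=cv2.INTER_CUBIC)
if __name__=='__main__':
    for n in('wrist','top','scene'):
        im=rect(grab(n));h=cv2.cvtColor(im,cv2.COLOR_RGB2HSV)
        m=((h[...,1]<60)&(h[...,2]>70)).astype(np.uint8)
        N,_,st,ce=cv2.connectedComponentsWithStats(cv2.morphologyEx(m,cv2.MORPH_OPEN,np.ones((5,5))))
        for i in range(1,N):
            if st[i,4]>250: print(n,'x,y',(ce[i]/4*[1,-1]+[-75,100]).round(),'w,h',st[i,2:4]/4,'area',st[i,4]/16)
E
python3 blobs.py
```

```text
wrist x,y [-30.  96.] w,h [23.75  8.  ] area 139.8125
wrist x,y [53. 89.] w,h [58.   67.75] area 531.6875
wrist x,y [-48. -34.] w,h [29.5 56.5] area 970.25
wrist x,y [-17. -38.] w,h [13.25 39.75] area 348.375
wrist x,y [ 18. -38.] w,h [13.  39.5] area 345.0
wrist x,y [-74. -49.] w,h [ 2.5 26. ] area 55.8125
top x,y [-55. -26.] w,h [10.5 41. ] area 282.125
top x,y [-29. -47.] w,h [22.25 26.5 ] area 154.0625
top x,y [-56. -53.] w,h [11.5  17.75] area 79.9375
```

Three bricks form one blob at x -63..-33, y -62..-6 in caddy coordinates, within about 55 mm of the spout. In case the fourth has stuck on the -y wall, I'll sweep the tilt towards -x, hold, then ease back to about 22° so the scene camera can see into the corner.

{"method": "arm_command", "body": {
  "deltas": [
    {"hand": 0,"tx": 0,"ty": 0,"tz": 0,"wx": -0.03,"wy": -0.015,"wz": 0},
    {"hand": 0,"tx": 0,"ty": 0,"tz": 0,"wx": -0.03,"wy": -0.015,"wz": 0},
    {"hand": 0,"tx": 0,"ty": 0,"tz": 0,"wx": -0.03,"wy": -0.015,"wz": 0},
    {"hand": 0,"tx": 0,"ty": 0,"tz": 0,"wx": -0.03,"wy": -0.015,"wz": 0},
    {"hand": 0,"tx": 0,"ty": 0,"tz": 0,"wx": -0.03,"wy": -0.015,"wz": 0},
    {"hand": 0,"tx": 0,"ty": 0,"tz": 0,"wx": -0.03,"wy": -0.015,"wz": 0},
    {"hand": 0,"tx": 0,"ty": 0,"tz": 0,"wx": -0.03,"wy": -0.015,"wz": 0},
    {"hand": 0,"tx": 0,"ty": 0,"tz": 0,"wx": 0,"wy": 0,"wz": 0}
  ]
}}

```text
clock: 14.58
eef_pos: [484.5, 34.2, 334.7]
tcp_rot: [2.464, -0.582, 1.008]
contact_force: [0.7, 0.9, -2.9]
opening: 0.142
grasp_force: 100.3
```

{"method": "arm_command", "body": {
  "deltas": [
    {"hand": 0,"tx": 0,"ty": 0,"tz": 0,"wx": 0,"wy": 0,"wz": 0},
    {"hand": 0,"tx": 0,"ty": 0,"tz": 0,"wx": 0,"wy": 0,"wz": 0},
    {"hand": 0,"tx": 0,"ty": 0,"tz": 0,"wx": 0,"wy": 0,"wz": 0},
    {"hand": 0,"tx": 0,"ty": 0,"tz": 0,"wx": 0,"wy": 0,"wz": 0},
    {"hand": 0,"tx": 0,"ty": 0,"tz": 0,"wx": 0.02,"wy": -0.02,"wz": 0},
    {"hand": 0,"tx": 0,"ty": 0,"tz": 0,"wx": 0.03,"wy": -0.03,"wz": 0},
    {"hand": 0,"tx": 0,"ty": 0,"tz": 0,"wx": 0.03,"wy": -0.03,"wz": 0},
    {"hand": 0,"tx": 0,"ty": 0,"tz": 0,"wx": 0.03,"wy": -0.03,"wz": 0}
  ]
}}

```text
clock: 15.58
eef_pos: [484.9, 33.6, 335.2]
tcp_rot: [2.612, -0.492, 0.933]
contact_force: [-0.4, -0.1, -4.4]
opening: 0.141
grasp_force: 100.2
```

{"method": "arm_command", "body": {
  "deltas": [
    {"hand": 0,"tx": 0,"ty": 0,"tz": 0,"wx": 0.03,"wy": -0.03,"wz": 0},
    {"hand": 0,"tx": 0,"ty": 0,"tz": 0,"wx": 0.03,"wy": -0.03,"wz": 0},
    {"hand": 0,"tx": 0,"ty": 0,"tz": 0,"wx": 0.03,"wy": -0.03,"wz": 0},
    {"hand": 0,"tx": 0,"ty": 0,"tz": 0,"wx": 0.03,"wy": -0.03,"wz": 0},
    {"hand": 0,"tx": 0,"ty": 0,"tz": 0,"wx": 0.03,"wy": -0.03,"wz": 0},
    {"hand": 0,"tx": 0,"ty": 0,"tz": 0,"wx": 0.03,"wy": -0.03,"wz": 0},
    {"hand": 0,"tx": 0,"ty": 0,"tz": 0,"wx": 0.03,"wy": -0.03,"wz": 0},
    {"hand": 0,"tx": 0,"ty": 0,"tz": 0,"wx": 0,"wy": 0,"wz": 0}
  ]
}}

```text
clock: 16.58
eef_pos: [485.8, 33.6, 335.4]
tcp_rot: [2.856, -0.301, 0.844]
contact_force: [-0.0, 0.3, -4.8]
opening: 0.145
grasp_force: 100.1
```

```bash
python3 blobs.py; python3 - <<'E'
from blobs import *
print('tilt',np.degrees(np.arccos(C[2,2])),C[2],o,o+C@[-42,-67,5],s['grasp_force'],s['clock'])
f,g,h=grab('wrist'),grab('top'),grab('scene')
can=np.zeros((600,800,3),np.uint8)
can[:300,:400]=cv2.resize(f['image'],(400,300))
for i,q in enumerate((g,h)):
    u,v=proj(q,o+C@[-20,-30,20]).astype(int);can[300*i:300*i+300,400:]=cv2.resize(q['image'][v-36:v+36,u-48:u+48],(400,300),interpolation=cv2.INTER_CUBIC)
    print(proj(q,o+C@[-42,-67,5])-[u-48,v-36])
can[300:,:400]=cv2.resize(rect(f),(225,300)).repeat(1,1) if 0 else np.hstack([cv2.resize(rect(f),(200,300)),cv2.resize(rect(h),(200,300))])
cv2.imwrite('pics/t3.png',can[:,:,::-1])
E
```

```text
wrist x,y [33. 96.] w,h [33.5   8.25] area 202.5625
wrist x,y [-49. -34.] w,h [29.75 57.  ] area 994.3125
wrist x,y [-17. -39.] w,h [12.75 38.75] area 321.5
wrist x,y [ 18. -39.] w,h [12.5  39.25] area 328.3125
top x,y [-55. -47.] w,h [44.25 86.25] area 1591.5
top x,y [ 21. -35.] w,h [4.25 7.75] area 30.5625
top x,y [-71. -85.] w,h [11.25 37.75] area 281.4375
scene x,y [-23. -40.] w,h [72.75 80.75] area 3665.625
tilt 23.574170777818978 [0.26926557 0.29571062 0.91654312] [514.64036804  35.40894531 266.14309737] [442.32068929  16.87403494 239.60404758] 100.10802268981934 16.725
[52.48350729 50.26822081]
[39.09830992 39.54008349]
```

View pics/t3.png

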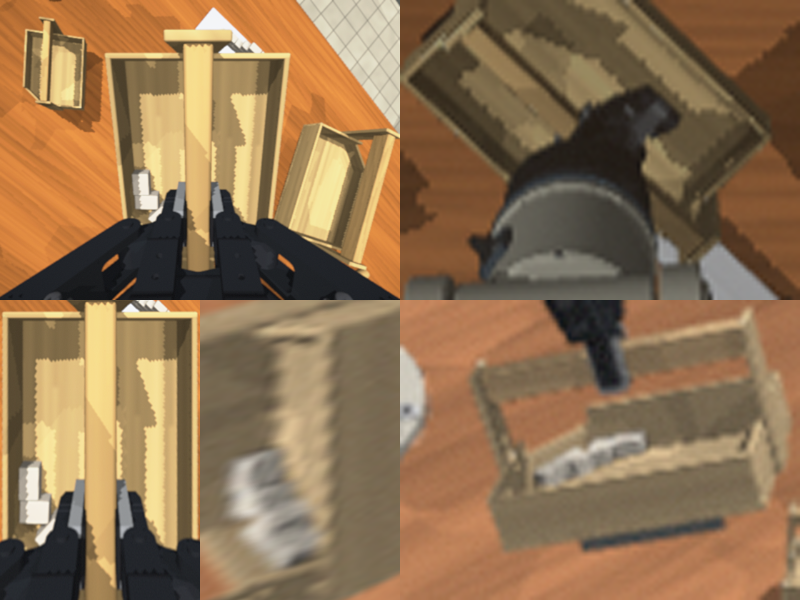

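The scene crop (lower right) shows one connected chain of bricks along the pouring corner, from (540,470) to (640,440). It is about four bricks long, and no brick shows elsewhere. The tilt is 23.6°, the origin at 266 mm, the spout at 240 mm and the grip at 100 N, so I'm handing in.

```bash
python3 -c "
from rig import r
print(r.sign_off())"
```

```text
the job is handed in; nothing more can be done
None
```

I handed the job in with the caddy off the rail and held at about 24° of tilt, its origin 266 mm above the bench, and what looks like all four bricks at rest in the pouring corner; no verdict came back, and I could not pick out the fourth brick separately because the gripper partly hid it.

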